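# Refit cover and tension knob on a label printer unit

### The job

Lay the blue cover plate flat and square on top of the grey printer unit, centred so that the shaft stands through its hole and it overhangs evenly on all sides, and let go of it. Then take the yellow knob, turn it so that the flat in its socket matches the flat of the D-shaped shaft, push it fully onto the shaft and press the shaft all the way down against its spring. Finish while still holding the knob pressed down, and leave the other things on the bench undisturbed.

Things in the scene. Friction and masses are not known exactly. Their poses are not given: they have to be found in the camera images.
- module: the grey printer tension unit, bolted down: a box-shaped housing 92 (x) x 52 (y) mm, its flat top 60 mm above the bench, on a dark foot plate 130 x 84 x 8 mm. Origin: centre of its underside, z up, x along its length.
- module_top (a point): centre of the housing's flat top face (60 mm above the bench), on the shaft's axis; axes as those of the unit. The cover's origin belongs here. A brass bush flange sits on it, 30 mm across and 3 mm high (a 23 mm collar reaches 5 mm), from which the shaft stands up; a white tick on the flange marks the side of the shaft's flat.
- shaft_tip (a point): centre of the upper end of the steel D-shaft, z up along the shaft; x points out of the flat. The shaft is 16 mm in diameter, its one flat (red) 4 mm from the axis, its top 3 mm chamfered. The tip stands 34 mm above the housing's top when not pressed. The shaft cannot turn; its angle on the unit varies.
- shaft (a joint): how far the shaft is pressed down, in m: 0 up, 0.008 fully down (hard stop). A spring pushes it back up: about 3 N at the start of the travel, about 9 N at the end.
- cover: blue cover plate 100 (x) x 60 (y) x 8 mm, about 110 g, with a 38 mm round hole in the middle and white dial marks on its top. Origin: centre of its underside, z up, x along its length. It starts flat on the foam rest, underside 20 mm above the bench. On the unit, either way round, it overhangs the housing by 4 mm all round.
- rest: black foam rest, fixed, 84 (x) x 44 (y) x 20 mm, under the cover at the start. Origin: centre of its underside.
- knob: yellow knob, about 70 g, standing socket-down on the bench. Origin: centre of its underside, z up. A round skirt 48 mm across and 20 mm high; on it a bar grip 44 mm long (x), 14 mm thick (y), 30 mm high, its top 50 mm above the origin. A black pointer on the bar's top and end marks the +x side. It fits the shaft only when its x points the same way as the shaft tip's x.
- knob_seat (a point): centre of the ceiling of the D-shaped socket in the knob's underside, 15 mm above the knob's origin; it meets the shaft tip when the knob is fully on. Axes as those of the knob. The socket is 15 mm deep and 18.6 mm in diameter, its flat 5.2 mm from the axis on the +x (pointer's) side: about 1.2 mm of play round the shaft.
- screwdriver: bystander: screwdriver with a red handle, lying. Origin under its middle.
- mouse: bystander: cream computer mouse, 105 x 58 x 33 mm. Origin: centre of its underside.
- scanner: bystander: black hand barcode scanner, lying, about 190 x 66 x 45 mm. Origin under its middle.
- label_roll: bystander: roll of white labels, 90 mm across, 50 mm high, standing on its end. Origin: centre of its underside.
- grease_jar: bystander: small jar with a blue cap, 56 mm across, 60 mm high. Origin: centre of its underside.
- carton: bystander: small cardboard box 90 x 70 x 45 mm. Origin: centre of its underside.
Not all that is in view belongs to the job. What is shaped like the module but turquoise is not meant.

How it is judged:
On the way, in this order (a step that is already met when the one before it is completed fails the run):
1. the cover lies flat, centred and square on the unit, released, while the knob is still off the shaft (horizontal distance between cover and module_top below 0.004 m and z of cover in the frame of module_top between -0.002 and 0.002 m and angle between cover's own z axis and vertical below 0.04 rad and angle between the x axis of cover and the x axis of module_top, either way round below 0.1 rad and contact force between the fingers and cover below 0.2 N and linear speed of cover below 0.02 m/s and distance between knob_seat and shaft_tip above 0.03 m), for 0.2 s.
2. the knob is fully on the shaft and the fingers press it down (distance between knob_seat and shaft_tip below 0.003 m and angle between knob's own z axis and vertical below 0.1 rad and value of joint shaft above 0.0055 m and contact force between the fingers and knob above 1 N), for 0.3 s.
At the end, for the whole second after the job is handed in: The knob is fully on the D-shaft (socket ceiling within 3 mm of the shaft's tip, upright within 0.1 rad), the fingers are holding it and keep the shaft pressed down by more than 5.5 of its 8 mm; the cover lies on the unit, released and at rest, centred within 4 mm, within 0.1 rad of square and flat (all of step 2 and horizontal distance between cover and module_top below 0.004 m and z of cover in the frame of module_top between -0.002 and 0.002 m and angle between cover's own z axis and vertical below 0.04 rad and angle between the x axis of cover and the x axis of module_top, either way round below 0.1 rad and contact force between the fingers and cover below 0.2 N and linear speed of cover below 0.02 m/s); the arm keeps its last pose, push and grip.
It fails at once if a bystander (screwdriver, mouse, scanner, label roll, jar or carton) is moved by more than 3 cm (distance of any of screwdriver, mouse, scanner, label_roll, grease_jar, carton from where it was at the start of the episode above 0.03 m).
It also fails if it takes over 56 s, if anything falls off the work surface, if the arm or the gripper's body presses on something with over 40 N, if the wrist force passes 120 N, or if a joint passes its speed limit or range.

### The arm

A 6-joint arm with a two-finger parallel gripper is mounted at the origin on the work surface. World frame = base frame: x ahead of the robot, y to its left, z up, the work surface at z = 0. Lengths are in m, angles in rad, forces in N, time in s.
With the tool pointing down it reaches from about 0.3 to 0.825 m from the base axis. Payload 5.4 kg.
Tool frame: the origin (TCP) lies at the very end of the fingers, on their centre line; the grasp point (between the pads) lies 19 mm behind it; z points along the fingers, x is the direction in which the jaws open and shut, and the axes are right-handed (so a half turn about z gives the same grasp; the last joint's range is limited). The gripper opens to 92 mm and grips with 3 to 60 N. Pads are 20 mm wide; open, the fingers measure 128 mm over their backs; the gripper's body (75 mm by 189 mm) begins 69 mm behind the grasp point.
Start: joints at [-1.397, 0.158, 1.597, -0, 1.386, -0.21], TCP at [0.215, -0.533, 0.215] pointing down, gripper open.
Joint ranges: [-2.91, 2.91], [-0.94, 2.29], [0.18, 2.7], [-1.29, 4.43], [0.17, 2.64], [-3, 3]. Speed limits (rad/s): [2.57, 2.57, 3.14, 3.14, 3.14, 3.14].

### API

Orientations are given as a rotation vector (axis times angle).
In Python, from workcell import bot gives the robot as it stands. Calls block until the motion is done:
- bot.goto(position, orientation): joint-space move of the TCP to a pose.
- bot.line_to(position, rot=None, max_speed=0.15): straight line of the TCP; rot=None keeps the orientation; max_speed is the mean speed in m/s.
- bot.set_joints(angles): joint-space move.
- bot.set_gripper(opening, newtons=None): opening from 0.0 (shut) to 1.0 (fully open); newtons is the grip in N (None keeps the last); returns when the fingers have stopped.
- bot.hold(seconds).
- bot.inverse_kinematics(position, orientation): joint angles nearest the present ones, or None.
- bot.read_camera(name): name is "side" or "top" or "wrist"; returns a dict with "pixels" (384x512x3 uint8, blue, green, red), "fx", "fy", "cx", "cy" (pixels), "R" (3x3) and "t" (3): a world point X has camera coordinates R X + t. Camera axes: x right, y down, z forward; pixel columns grow to the right and rows downward; lengths in m; the calibration is good to about 2 mm. A picture is of the moment at which its call begins. There is no depth.
A pose or a line that the arm cannot do raises bot.MotionError and nothing moves.
- bot.job_done(): hands the job in, once; it reports no verdict.
Readings, each from a call of its own:
- bot.current_clock(): time.
- bot.current_joints(): joint angles.
- bot.current_joint_vel(): joint speeds.
- bot.current_effort(): joint torques, N m.
- bot.current_ee_pos(): TCP position.
- bot.current_tool_rot(): TCP orientation.
- bot.current_contact_force(): force on the tool from outside, world axes, zero at the start.
- bot.current_ft_torque(): the same for the moment, N m.
- bot.current_opening(): opening from 0.0 (shut) to 1.0 (fully open).
Only numpy, scipy, OpenCV 4.12 (cv2) and the standard library are available. Lean on these libraries where they do the work, as an engineer would, in place of code of your own. Each camera call takes 0.05 s, during which the arm holds its last target.

## Working session

There is one attempt and no reset: what is moved stays moved. The work goes in short steps, each a Python script; the robot and the scene stay as the last script left them, time stands still between calls to the robot, and variables do not carry over. Pictures are saved under pics/ and viewed, and the job is handed in when it is done.

```bash
ls; mkdir -p pics; python3 - <<'E'
from workcell import bot
import cv2,pickle
d={}
for n in ["side","top","wrist"]:
    c=bot.read_camera(n); d[n]=c
    cv2.imwrite(f"pics/{n}0.png",c["pixels"]); print(n,c["fx"],c["cx"],c["cy"],c["R"],c["t"])
pickle.dump(d,open("c0.pkl","wb"))
print(bot.current_clock(),bot.current_ee_pos(),bot.current_tool_rot())
E
```

```text
pics
side 415.5242604918773 251.14875016261266 191.17266520392312 [[-0.84734276 -0.53103569 -0.00336855]
 [-0.29635297  0.4781178  -0.82678793]
 [ 0.44066447 -0.69957448 -0.56250366]] [0.4749565  0.24033193 1.05306001]
top 412.56711975597256 260.2248350237597 190.99587590498115 [[ 0.00598427 -0.99978971  0.01961428]
 [-0.99531555 -0.00784793 -0.0963606 ]
 [ 0.09649427 -0.01894575 -0.99515321]] [-0.01434983  0.57060988  1.3952177 ]
wrist 275.07313368294336 248.4771217195043 189.34099526407584 [[ 3.74235532e-01 -9.27333326e-01 -8.17765339e-04]
 [-8.97988060e-01 -3.62612736e-01  2.49257794e-01]
 [-2.31441591e-01 -9.25467796e-02 -9.68436825e-01]] [-0.57506758 -0.02782113  0.39093769]
0.15 [ 0.21519234 -0.53269686  0.2138563 ] [-2.60350578e+00  1.75641790e+00  1.57834702e-03]
```

View pics/side0.png

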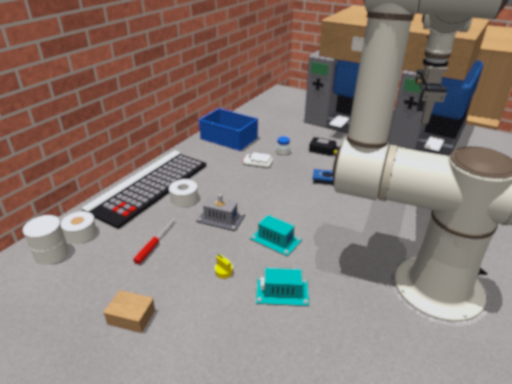

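View pics/top0.png

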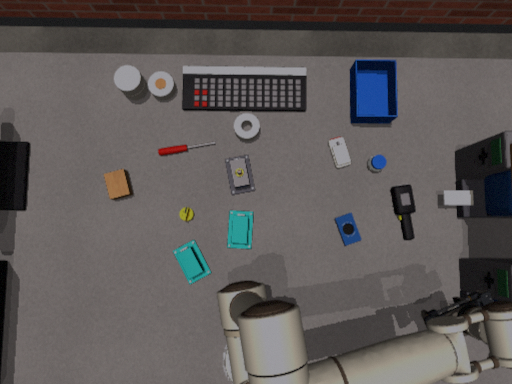

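View pics/wrist0.png

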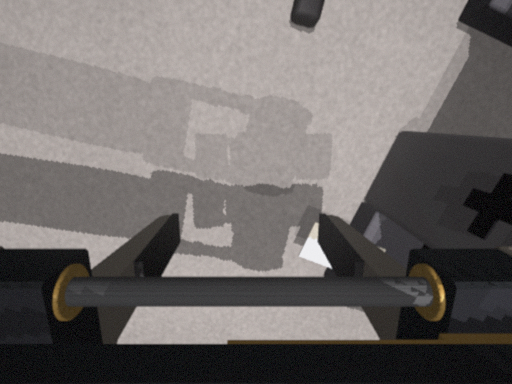

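The top image has these look-alikes:
- **Cover:** the blue plate with a dark hole at (348,229) is the cover. The blue bin at (374,92) and the jar's blue cap at (377,163) are not.
- **Module:** the grey unit at (240,174) is the module. The turquoise units at (240,229) and (192,262) are decoys.
- **Knob:** the yellow object at (186,214) is the only real candidate. The yellow trim on the scanner at (401,222) is not it.

I'll check a close crop and measure.

```bash
cat > h.py <<'E'
import numpy as np, cv2
def ray(c,u,v,z):
    R=np.array(c["R"]);t=np.array(c["t"])
    o=-R.T@t; d=R.T@np.array([(u-c["cx"])/c["fx"],(v-c["cy"])/c["fy"],1.])
    return o+d*(z-o[2])/d[2]
def proj(c,X):
    p=np.array(c["R"])@np.array(X)+np.array(c["t"]); return np.array([c["fx"]*p[0]/p[2]+c["cx"],c["fy"]*p[1]/p[2]+c["cy"]])
def down(a):
    # tool z down, tool x at world angle a -> rotvec
    from scipy.spatial.transform import Rotation as Ro
    x=np.array([np.cos(a),np.sin(a),0]);z=np.array([0,0,-1.]);y=np.cross(z,x)
    return Ro.from_matrix(np.stack([x,y,z],1)).as_rotvec()
def blobs(c,lo,hi,amin=15):
    hsv=cv2.cvtColor(c["pixels"],cv2.COLOR_BGR2HSV); m=cv2.inRange(hsv,np.array(lo),np.array(hi))
    cs,_=cv2.findContours(m,cv2.RETR_EXTERNAL,cv2.CHAIN_APPROX_NONE)
    return [k for k in cs if cv2.contourArea(k)>=amin]
E
python3 - <<'E'
import pickle,cv2,numpy as np
from h import *
d=pickle.load(open("c0.pkl","rb"));c=d["top"];p=c["pixels"]
a=cv2.resize(p[140:280,150:290],None,fx=4,fy=4,interpolation=3)[:,:]
b=cv2.resize(p[205:253,325:373],None,fx=5,fy=5,interpolation=3)
o=np.zeros((560,800,3),np.uint8);o[:,:560]=a;o[:240,560:800]=b
cv2.imwrite("pics/crop0.png",o)
for n,lo,hi,z in [("cover",(100,100,60),(130,255,255),.028),("yellow",(22,120,80),(35,255,255),.035)]:
    for k in blobs(c,lo,hi):
        r=cv2.minAreaRect(k); bx=cv2.boxPoints(r); print(n,r,ray(c,*r[0],z)); print(np.array([ray(c,*q,z)[:2] for q in bx]).round(3).tolist())
print("module",ray(c,240,173,.06)); 
for n,u,v in [("screw",187,149),("mouse",340,152),("scanner",404,211),("roll",247,126),("jar",377,163),("carton",117,184),("turq1",240,229),("turq2",192,262)]: print(n,ray(c,u,v,.03).round(3))
E
```

```text
cover ((347.6027526855469, 228.77398681640625), (29.260290145874023, 17.673215866088867), 69.44395446777344) [ 0.44276914 -0.31110629  0.028     ]
[[0.479, -0.265], [0.501, -0.323], [0.407, -0.357], [0.386, -0.3]]
cover ((378.5, 161.5), (13.0, 15.0), 90.0) [ 0.6774066  -0.42286595  0.028     ]
[[0.7, -0.397], [0.701, -0.45], [0.655, -0.449], [0.654, -0.396]]
cover ((375.9999694824219, 87.5), (41.99999237060547, 56.99999237060547), -0.0) [ 0.94347022 -0.4197306   0.028     ]
[[0.839, -0.343], [1.047, -0.346], [1.05, -0.498], [0.841, -0.492]]
yellow ((186.5, 213.5), (13.0, 13.0), 90.0) [0.49111242 0.24007992 0.035     ]
[[0.513, 0.263], [0.513, 0.219], [0.469, 0.218], [0.469, 0.262]]
module [0.62815699 0.0589843  0.06      ]
screw [0.715 0.244 0.03 ]
mouse [ 0.709 -0.288  0.03 ]
scanner [ 0.505 -0.507  0.03 ]
roll [0.798 0.037 0.03 ]
jar [ 0.672 -0.417  0.03 ]
carton [0.591 0.48  0.03 ]
turq1 [0.44  0.058 0.03 ]
turq2 [0.328 0.219 0.03 ]
```

View pics/crop0.png

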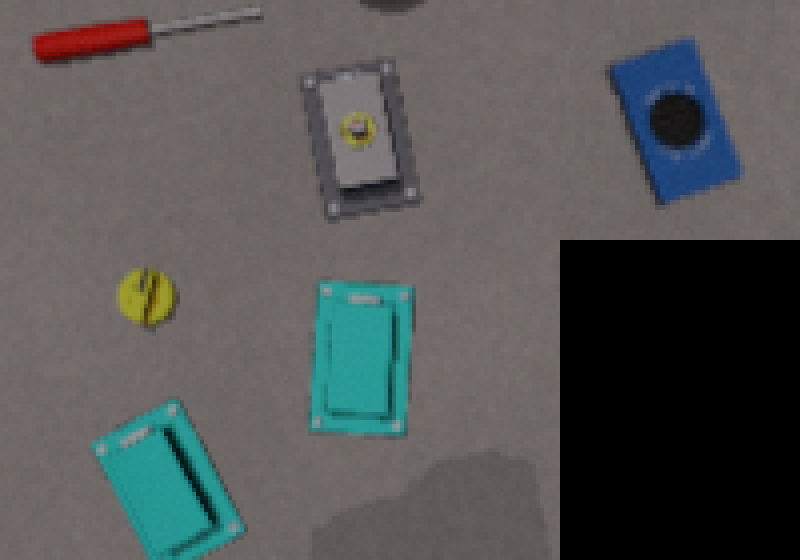

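```bash
python3 - <<'E'
import pickle,numpy as np
from scipy.spatial.transform import Rotation as Ro
c=pickle.load(open("c0.pkl","rb"))["wrist"]
from workcell import bot
R=Ro.from_rotvec(bot.current_tool_rot()).as_matrix();p=np.array(bot.current_ee_pos())
o=-c["R"].T@c["t"]; print("cam in tool",R.T@(o-p),"\nfwd/right/down in tool",(R.T@c["R"].T).T)
from h import *
# candidate: look at module & knob
for a in np.deg2rad([-90,-60,-30,0,30,60,90,120,150]):
    print(np.rad2deg(a),[None if (q:=bot.inverse_kinematics(np.array(x),down(a))) is None else np.round(q,2).tolist()[0::5] for x in [(.6,.06,.3),(.49,.24,.3),(.443,-.311,.15)]])
E
```

```text
cam in tool [ 0.00063862 -0.0703475  -0.17118813] 
fwd/right/down in tool [[ 9.99999806e-01  2.25270568e-04 -5.81352317e-04]
 [-3.63207066e-04  9.68368198e-01 -2.49525351e-01]
 [ 5.06752378e-04  2.49525514e-01  9.68368092e-01]]
-90.0 [[-0.1, 1.47], [0.23, 1.8], [-0.84, 0.74]]
-59.99999999999999 [[-0.1, 0.95], [0.23, 1.28], [-0.84, 0.21]]
-29.999999999999996 [[-0.1, 0.42], [0.23, 0.76], [-0.84, -0.31]]
0.0 [[-0.1, -0.1], [0.23, 0.23], [-0.84, -0.84]]
29.999999999999996 [[-0.1, -0.62], [0.23, -0.29], [-0.84, -1.36]]
59.99999999999999 [[-0.1, -1.15], [0.23, -0.81], [-0.84, -1.88]]
90.0 [[-0.1, -1.67], [0.23, -1.34], [-0.84, -2.41]]
119.99999999999999 [[-0.1, -2.19], [0.23, -1.86], [-0.84, -2.93]]
150.0 [[-0.1, -2.72], [0.23, -2.38], [-0.84, 2.83]]
```

```bash
python3 - <<'E'
from workcell import bot
import cv2,pickle,numpy as np
from h import *
d={}
for n,p in [("mod",(.628,.059,.22)),("knob",(.491,.24,.17))]:
    bot.goto(np.array(p),down(np.deg2rad(-85)))
    c=bot.read_camera("wrist"); d[n]=c; cv2.imwrite(f"pics/w_{n}.png",c["pixels"]); print(n,bot.current_clock(),bot.current_ee_pos(),proj(c,(p[0],p[1],.06 if n=="mod" else .05)))
pickle.dump(d,open("c1.pkl","wb"))
E
```

```text
mod 2.7583 [0.62805782 0.05812957 0.21999755] [247.09201853 177.68889518]
knob 3.7333 [0.49257987 0.23906539 0.17075598] [247.031263   186.46153497]
```

View pics/w_mod.png

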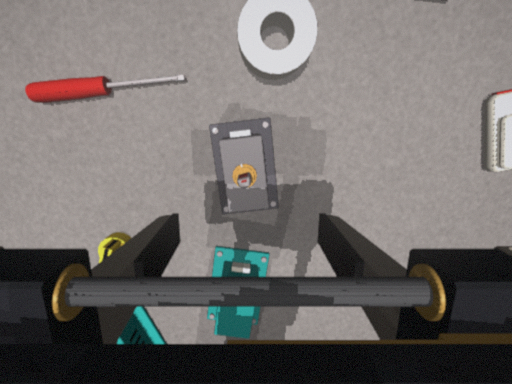

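View pics/w_knob.png

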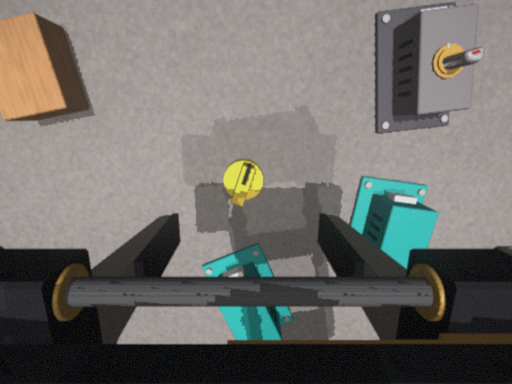

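```bash
python3 - <<'E'
import pickle,cv2,numpy as np
d=pickle.load(open("c1.pkl","rb"))
def cr(c,u,v,r,s): return cv2.resize(c["pixels"][v-r:v+r,u-r:u+r],(s,s),interpolation=cv2.INTER_CUBIC)
o=np.hstack([cr(d["mod"],244,168,50,400),cr(d["knob"],244,182,28,400)])
cv2.imwrite("pics/crop1.png",o)
o=np.hstack([cr(d["mod"],244,176,16,400),cr(d["knob"],455,62,28,400)])
cv2.imwrite("pics/crop2.png",o)
E
```

```text
(no output)
```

View pics/crop1.png

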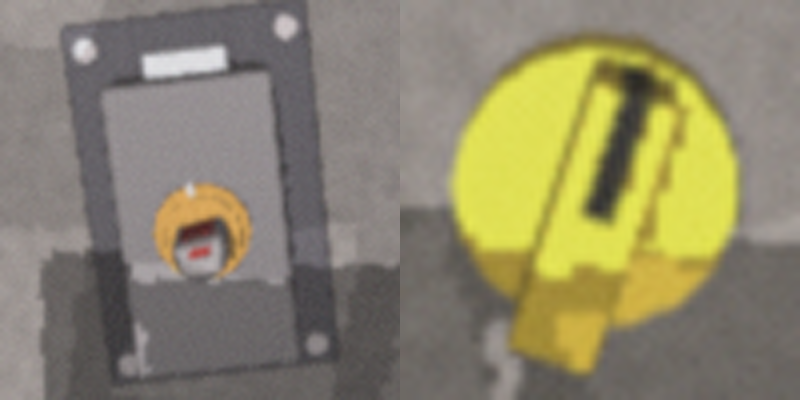

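View pics/crop2.png

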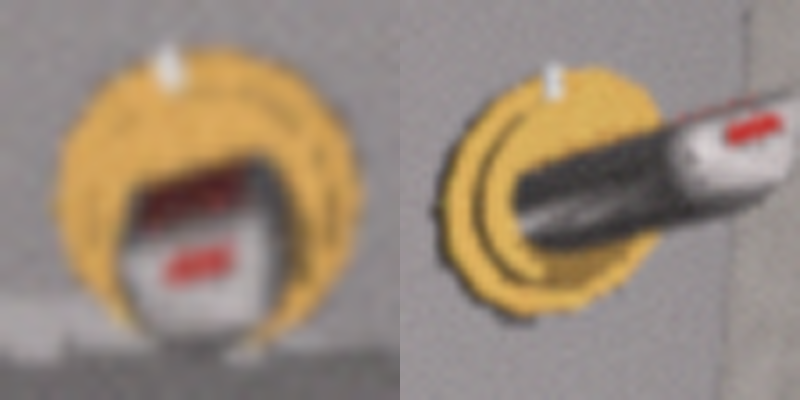

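```bash
python3 - <<'E'
import pickle,cv2,numpy as np
from h import *
d=pickle.load(open("c1.pkl","rb")); m=d["mod"];k=d["knob"]
f=lambda x,y:(194+x/4-.375,118+y/4-.375)
S=np.array([ray(m,*f(x,y),.009)[:2] for x,y in [(84,50),(286,26),(317,344),(130,365)]])
print("screws",S.round(4).tolist(),"centre",S.mean(0),"ang",np.rad2deg([np.arctan2(*(S[0]-S[3])[::-1]),np.arctan2(*(S[1]-S[2])[::-1])]))
# brass
def brass(c,u,v,r):
    hsv=cv2.cvtColor(c["pixels"],cv2.COLOR_BGR2HSV); ms=cv2.inRange(hsv,np.array((12,110,90)),np.array((24,255,255)))
    mm=np.zeros_like(ms); mm[v-r:v+r,u-r:u+r]=ms[v-r:v+r,u-r:u+r]
    k=max(cv2.findContours(mm,0,1)[0],key=cv2.contourArea); return k
for n,c,u,v,r,tick in [("mod",m,244,176,16,(228+170/12.5-.5,160+68/12.5-.5)),("knobview",k,450,62,22,(427+555/7.14-.5,34+80/7.14-.5))]:
    h=cv2.convexHull(brass(c,u,v,r))[:,0].astype(float)
    W=np.array([ray(c,*q,.063)[:2] for q in h])
    if n!="mod": W=W[[ (q[0]<462) for q in h]]
    A=np.c_[2*W,np.ones(len(W))]; s=np.linalg.lstsq(A,(W**2).sum(1),rcond=None)[0]; cen=s[:2]; rad=np.sqrt(s[2]+cen@cen)
    t=ray(c,*tick,.063)[:2]; print(n,"flange",cen,rad,"tick",t-cen,np.rad2deg(np.arctan2(*(t-cen)[::-1])))
# shaft tip red line (crop2 left)
g=lambda x,y:(228+x/12.5-.5,160+y/12.5-.5)
a=ray(m,*g(165,272),.094)[:2];b=ray(m,*g(235,258),.094)[:2]; print("red line",a,b,np.rad2deg(np.arctan2(*(a-b)[::-1]))-90)
g2=lambda x,y:(427+x/7.14-.5,34+y/7.14-.5)
a=ray(k,*g2(727,135),.094)[:2];b=ray(k,*g2(782,120),.094)[:2]; print("red line2",a,b,np.rad2deg(np.arctan2(*(a-b)[::-1]))-90)
# knob
hsv=cv2.cvtColor(k["pixels"],cv2.COLOR_BGR2HSV); ms=cv2.inRange(hsv,np.array((20,110,60)),np.array((36,255,255)));ms[:140]=0;ms[225:]=0;ms[:,:200]=0;ms[:,290:]=0
kk=cv2.convexHull(max(cv2.findContours(ms,0,1)[0],key=cv2.contourArea))[:,0].astype(float)
W=np.array([ray(k,*q,.02)[:2] for q in kk if q[1]<190])
A=np.c_[2*W,np.ones(len(W))]; s=np.linalg.lstsq(A,(W**2).sum(1),rcond=None)[0]; cen=s[:2]; print("skirt",cen,np.sqrt(s[2]+cen@cen))
q=lambda x,y:ray(k,216+(x-400)/400*56-.5,154+y/400*56-.5,.05)[:2]
P=np.array([q(598,65),q(686,105),q(590,375),q(512,345)]); print("bar centre",P.mean(0),P.tolist(),np.rad2deg([np.arctan2(*(P[0]-P[3])[::-1]),np.arctan2(*(P[1]-P[2])[::-1])]))
pa,pb=q(636,75),q(600,215); print("ptr",np.rad2deg(np.arctan2(*(pa-pb)[::-1])))
E
```

```text
screws [[0.6792, 0.1078], [0.693, 0.0402], [0.582, 0.0176], [0.5681, 0.0849]] centre [0.63058423 0.06264301] ang [11.68472226 11.49904454]
mod flange [0.63115389 0.06273866] 0.014201204440565237 tick [0.01249985 0.00482444] 21.104569699477075
knobview flange [0.63123464 0.06261656] 0.014686803126175381 tick [ 0.01772068 -0.04779066] -69.65532192822482
red line [0.63058866 0.06619869] [0.63238505 0.06012522] 16.476947684526422
red line2 [0.63539103 0.01868705] [0.63748851 0.01288036] 19.8606430051332
skirt [0.49238502 0.24510606] 0.023858092005022664
bar centre [0.49225273 0.2446219 ] [[0.5168258928721761, 0.24628980437519143], [0.5119210616676811, 0.23260103826034648], [0.46821762758939456, 0.24357014619701609], [0.4720463536684816, 0.2560266212496595]] [-12.26738149 -14.08959626]
ptr -9.362091082914404
```

```bash
python3 - <<'E'
from workcell import bot
import cv2,pickle,numpy as np
from h import *
bot.set_gripper(1.0)
bot.goto(np.array((.443,-.311,.15)),down(np.deg2rad(-70)))
c=bot.read_camera("wrist"); cv2.imwrite("pics/w_cov.png",c["pixels"]); pickle.dump(c,open("c2.pkl","wb"))
print(bot.current_clock(),bot.current_ee_pos(),bot.current_opening())
for k in blobs(c,(100,90,50),(130,255,255),800):
    r=cv2.minAreaRect(k); 
    W=np.array([ray(c,*q[0],.028)[:2] for q in cv2.convexHull(k)])
    rr=cv2.minAreaRect((W*1000).astype(np.float32)); bx=cv2.boxPoints(rr); e=[bx[1]-bx[0],bx[2]-bx[1]]; e=max(e,key=np.linalg.norm)
    print(r[0],cv2.contourArea(k),rr,np.rad2deg(np.arctan2(e[1],e[0])))
E
```

```text
5.9917 [ 0.44345977 -0.31027868  0.15002185] 0.997839726058683
(248.5, 184.0) 4674.0 ((442.6991271972656, -311.800537109375), (99.31205749511719, 60.08512878417969), 19.928434371948242) 19.928446
(452.0, 10.0) 810.0 ((668.1193237304688, -432.02276611328125), (16.68210792541504, 56.174346923828125), 20.05779266357422) -69.94221
```

View pics/w_cov.png

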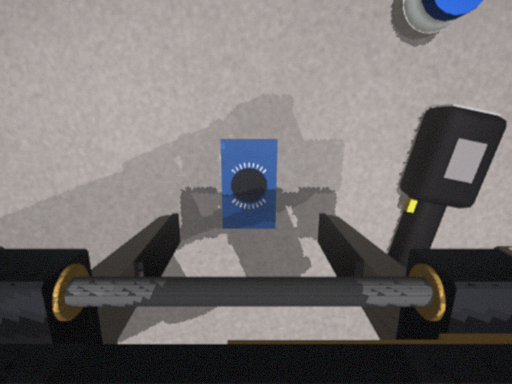

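```bash
python3 - <<'E'
from workcell import bot
import cv2,pickle,numpy as np
from h import *
A=np.deg2rad(19.93-90); x,y=.4427,-.3118
bot.goto(np.array((x,y,.06)),down(A))
bot.line_to(np.array((x,y,.007)),down(A),max_speed=.08)
print(bot.current_ee_pos(),bot.current_contact_force())
bot.set_gripper(0.0,20)
print("open",bot.current_opening(),bot.current_contact_force())
bot.line_to(np.array((x,y,.14)),max_speed=.12)
c=bot.read_camera("wrist"); cv2.imwrite("pics/w_lift.png",c["pixels"])
print(bot.current_clock(),bot.current_ee_pos(),bot.current_opening(),bot.current_contact_force())
E
```

```text
[ 0.44289359 -0.31202725  0.00718537] [0.33461991 0.43073619 0.21812595]
open 0.6483080186954622 [-0.32891475  0.6855386   1.4600011 ]
9.15 [ 0.44219452 -0.31127398  0.13891869] 0.649614563783122 [-0.44554704 -0.22271485 -1.49336772]
```

View pics/w_lift.png

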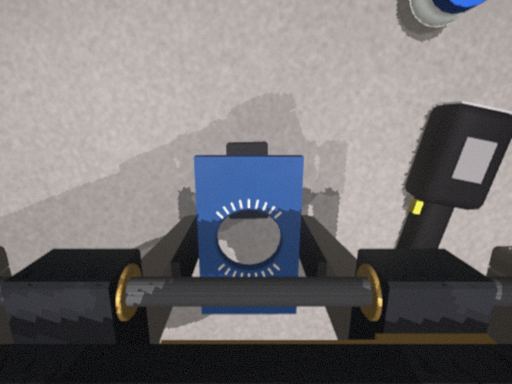

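```bash
cat > t.py <<'E'
from workcell import bot
import cv2,numpy as np
from h import *
from scipy.spatial.transform import Rotation as Ro
def chk(zt=.021):
    c=bot.read_camera("wrist"); p=np.array(bot.current_ee_pos()); R=Ro.from_rotvec(bot.current_tool_rot()).as_matrix()
    bl=blobs(c,(100,90,50),(130,255,255),1500)
    for k in bl:
        h=cv2.convexHull(k)[:,0].astype(float); print("blob v range",h[:,1].min(),h[:,1].max())
        W=np.array([R.T@(ray(c,*q,p[2]+zt)-p) for q in h])[:,:2]*1000
        print(cv2.minAreaRect(W.astype(np.float32)))
        r0=h[h[:,1]<h[:,1].min()+3]; print("far edge w(px)",np.ptp(r0[:,0]))
    return c
if __name__=="__main__":
    c=chk(); 
    for y in (-50,50):
      R=Ro.from_rotvec(bot.current_tool_rot()).as_matrix();p=np.array(bot.current_ee_pos())
      print([proj(c,p+R@np.array([s*.03,y/1000,-.021])).round(1) for s in(-1,1)])
E
python3 t.py
```

```text
blob v range 155.0 277.0
((0.7193527221679688, -13.570316314697266), (74.98593139648438, 61.1523323059082), 89.58880615234375)
far edge w(px) 109.0
[array([192.3, 156.8]), array([301.9, 156.8])]
[array([200.3, 313.2]), array([294.4, 313.1])]
```

```bash
python3 - <<'E'
from workcell import bot
import cv2,pickle,numpy as np
from h import *
A=np.deg2rad(11.6-90); x,y=.6311,.0627
bot.goto(np.array((x,y,.16)),down(A))
print(bot.current_clock(),bot.current_ee_pos())
bot.line_to(np.array((x,y,.10)),max_speed=.12); bot.hold(.1)
c=bot.read_camera("wrist"); cv2.imwrite("pics/w_over.png",c["pixels"])
s=bot.read_camera("side"); cv2.imwrite("pics/s_over.png",cv2.resize(s["pixels"][150:250,160:290],None,fx=5,fy=5,interpolation=2))
print(bot.current_clock(),bot.current_ee_pos(),bot.current_contact_force())
E
```

```text
10.75 [0.63102627 0.06155816 0.1598676 ]
11.6 [0.6319496  0.06261007 0.10129535] [ 0.16187687  0.0703357  -0.99885435]
```

View pics/w_over.png

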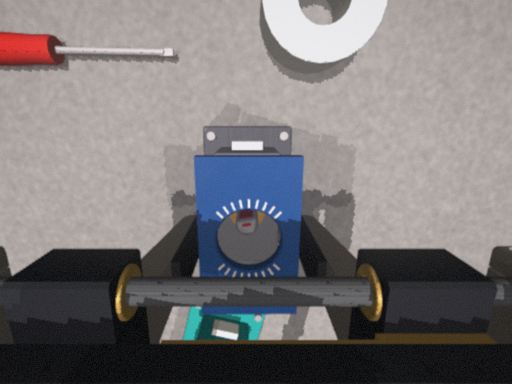

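View pics/s_over.png

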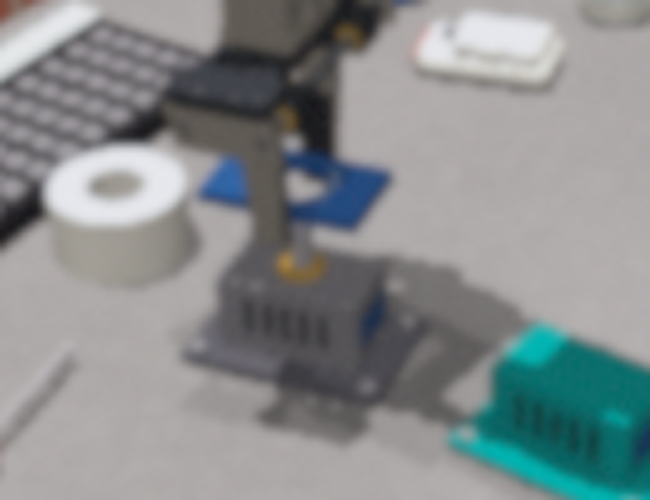

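The cover is held level and square over the unit. The shaft tip is visible in the hole at (246,222), and the foot-plate screws at (211,136) and (284,135) sit parallel to the plate. Next I'll lower it.

```bash
python3 - <<'E'
from workcell import bot
import cv2,pickle,numpy as np
from h import *
x,y=.6311,.0627
bot.line_to(np.array((x,y,.052)),max_speed=.08); bot.hold(.15)
f0=np.array(bot.current_contact_force());print(f0)
z=.052
while z>.043:
    z-=.001; bot.line_to(np.array((x,y,z)),max_speed=.03)
    f=np.array(bot.current_contact_force()); print(round(z,3),bot.current_ee_pos()[2].round(4),(f-f0).round(2))
    if (f-f0)[2]>3: break
bot.set_gripper(0.85); bot.hold(.2)
print(bot.current_opening(),bot.current_contact_force(),bot.current_clock())
bot.line_to(np.array((x,y,.15)),max_speed=.15)
bot.goto(np.array((x,y,.20)),down(np.deg2rad(11.6-90)))
bot.hold(.1)
c=bot.read_camera("wrist"); cv2.imwrite("pics/w_placed.png",c["pixels"]);pickle.dump(c,open("c3.pkl","wb"))
print(bot.current_clock(),bot.current_ee_pos())
for k in blobs(c,(100,90,50),(130,255,255),1000):
    W=np.array([ray(c,*q[0],.068)[:2] for q in cv2.convexHull(k)])*1000
    print(cv2.minAreaRect(W.astype(np.float32)))
cv2.imwrite("pics/crop3.png",cv2.resize(c["pixels"][130:230,190:310],(720,600),interpolation=cv2.INTER_CUBIC))
E
```

```text
[-0.070504    0.32519811 -0.5460678 ]
0.051 0.0512 [-0.52  0.21 -0.3 ]
0.05 0.0499 [ 0.12  0.68 -0.42]
0.049 0.0489 [ 0.11 -1.17 -1.08]
0.048 0.0479 [-0.45 -0.31 -0.45]
0.047 0.0472 [ 0.37  0.02 -0.1 ]
0.046 0.0472 [-3.67 -0.43  5.99]
0.8515199208524119 [-0.11272547 -0.27917652  0.02494333] 14.6583
15.9667 [0.62985746 0.06279846 0.19761931]
((632.0774536132812, 62.02024459838867), (100.11553955078125, 60.51702880859375), 11.691827774047852)
```

View pics/crop3.png

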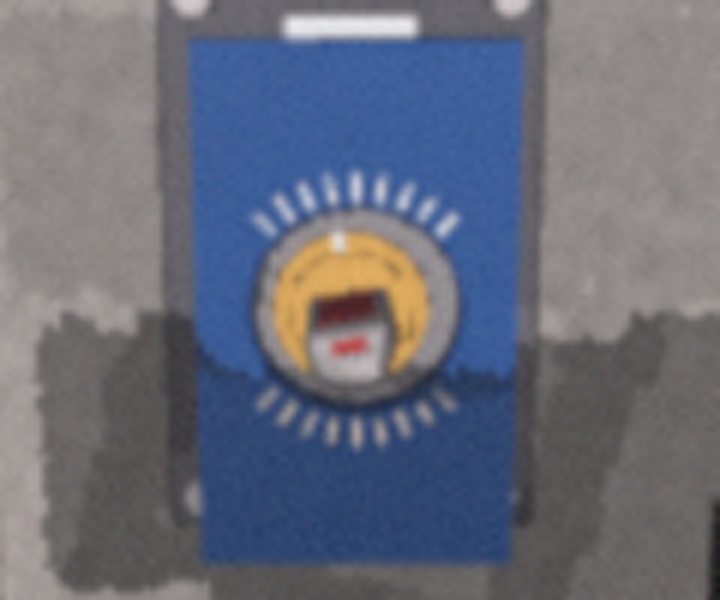

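```bash
python3 - <<'E'
from workcell import bot
import cv2,pickle,numpy as np
from h import *
A=np.deg2rad(-13-90); x,y=.4923,.2448
bot.set_gripper(0.5)
bot.goto(np.array((x,y,.13)),down(A)); bot.hold(.1)
c=bot.read_camera("wrist"); cv2.imwrite("pics/w_knob2.png",c["pixels"]);pickle.dump(c,open("c4.pkl","wb"))
print(bot.current_clock(),bot.current_ee_pos())
cv2.imwrite("pics/crop4.png",cv2.resize(c["pixels"][150:230,205:295],(720,640)[0:2],interpolation=cv2.INTER_CUBIC)[:600])
for k in blobs(c,(20,110,60),(36,255,255),300):
    h=cv2.convexHull(k)[:,0].astype(float); W=np.array([ray(c,*q,.02)[:2] for q in h if q[1]<h[:,1].min()+18])
    s=np.linalg.lstsq(np.c_[2*W,np.ones(len(W))],(W**2).sum(1),rcond=None)[0]; cen=s[:2]; print("skirt",cen,np.sqrt(s[2]+cen@cen))
E
```

```text
17.7 [0.4936953  0.24403792 0.13067487]
skirt [0.49443509 0.24422881] 0.02255738329010485
```

View pics/crop4.png

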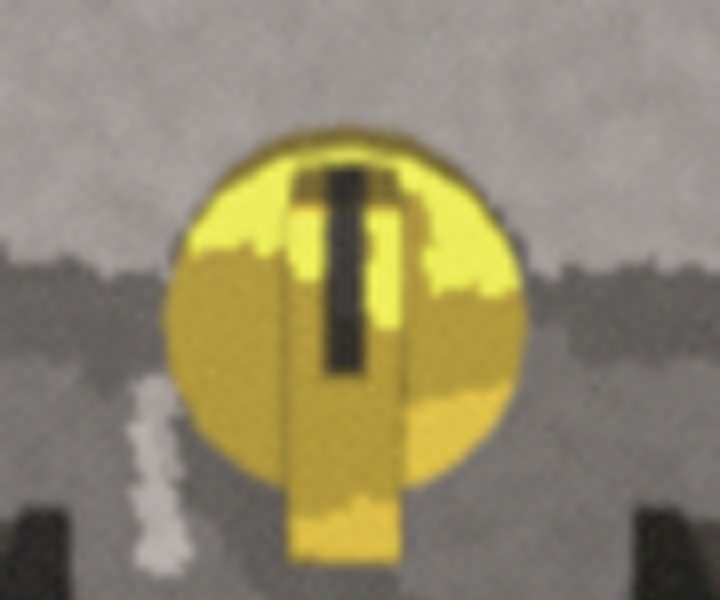

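```bash
python3 - <<'E'
import pickle,numpy as np
from h import *
c=pickle.load(open("c4.pkl","rb")); f=lambda x,y,z: ray(c,205+x/8-.5,150+y/8-.5,z)
print("skirt c",[f(165,322,.02)[:2],f(525,322,.02)[:2]],(f(345,150,.02)+f(345,495,.02))/2, np.linalg.norm(f(345,150,.02)-f(345,495,.02)),np.linalg.norm(f(165,322,.02)-f(525,322,.02)))
a,b=f(345,207,.05),f(345,563,.05); print("bar",(a+b)/2,np.linalg.norm(a-b))
E
```

```text
skirt c [array([0.49717646, 0.26823512]), array([0.48638966, 0.22180267])] [0.49125653 0.24514242 0.02      ] 0.04719069215755865 0.04766893188983327
bar [0.49127259 0.24505867 0.05      ] 0.04415888821986478
```

```bash
python3 - <<'E'
from workcell import bot
import cv2,pickle,numpy as np
from h import *
A=np.deg2rad(-13-90); x,y=.4918,.2449
bot.line_to(np.array((x,y,.0225)),down(A),max_speed=.12); bot.hold(.1)
print(bot.current_ee_pos(),bot.current_contact_force())
bot.set_gripper(0.0,45)
print("open",bot.current_opening(),bot.current_contact_force())
bot.line_to(np.array((x,y,.13)),max_speed=.15)
S=np.deg2rad(20.5-90)
bot.goto(np.array((.6312,.0627,.15)),down(S)); bot.hold(.15)
c=bot.read_camera("wrist"); cv2.imwrite("pics/w_held.png",c["pixels"]);pickle.dump(c,open("c5.pkl","wb"))
s=bot.read_camera("side"); cv2.imwrite("pics/s_held.png",cv2.resize(s["pixels"][150:250,160:290],None,fx=5,fy=5,interpolation=2))
print(bot.current_clock(),bot.current_ee_pos(),bot.current_opening(),bot.current_contact_force())
E
```

```text
[0.49267393 0.24512853 0.02351903] [ 0.52090997 -0.17019968  0.18452089]
open 0.14519301839562615 [-0.5329323   0.43050227  0.74871962]
21.4667 [0.63069278 0.06390702 0.14987703] 0.14763058558309186 [ 0.18794429  0.15944954 -0.16927022]
```

View pics/w_held.png

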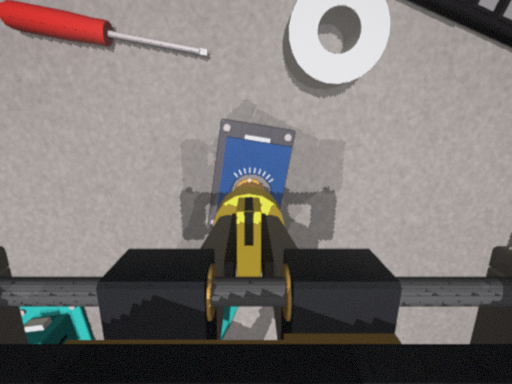

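View pics/s_held.png

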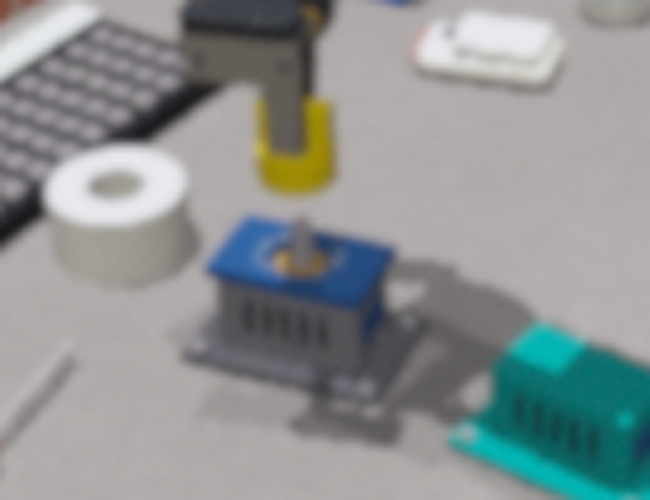

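```bash
python3 - <<'E'
from workcell import bot
import numpy as np
x,y=.6312,.0627
bot.line_to(np.array((x,y,.120)),max_speed=.1); bot.hold(.15)
f0=np.mean([np.array(bot.current_contact_force()) for _ in range(3)],0); print(f0.round(2))
z=.120
while z>.1005:
    z-=.001; bot.line_to(np.array((x,y,z)),max_speed=.025)
    f=np.array(bot.current_contact_force())-f0; print(round(z,4),np.round(bot.current_ee_pos(),4),f.round(2))
    if f[2]>7 or np.hypot(*f[:2])>8: break
print(bot.current_clock())
E
```

```text
[ 0.17 -0.13 -0.43]
0.119 [0.6313 0.0627 0.1193] [-0.15  0.12 -0.38]
0.118 [0.6311 0.0627 0.1179] [-0.13 -0.1  -0.65]
0.117 [0.6311 0.0627 0.1169] [-0.21 -0.75 -0.47]
0.116 [0.6311 0.0627 0.1159] [-0.46 -0.08 -0.13]
0.115 [0.6311 0.0627 0.1149] [ 0.82 -0.37 -1.12]
0.114 [0.6311 0.0627 0.1139] [ 0.12  0.69 -0.61]
0.113 [0.6311 0.0627 0.1129] [-0.42  0.3  -0.85]
0.112 [0.6311 0.0627 0.1119] [ 0.37  0.93 -1.19]
0.111 [0.6311 0.0627 0.1109] [0.03 0.12 0.08]
0.11 [0.6311 0.0627 0.1099] [-0.32  0.06 -0.89]
0.109 [0.6311 0.0627 0.1089] [ 0.18  0.06 -0.16]
0.108 [0.6312 0.0627 0.1079] [-1.02  0.89 -0.53]
0.107 [0.6311 0.0627 0.1069] [-0.14  0.81  0.09]
0.106 [0.6311 0.0627 0.1059] [ 0.32  0.14 -1.71]
0.105 [0.6312 0.0627 0.1049] [-0.38  0.79 -0.75]
0.104 [0.6311 0.0627 0.1039] [-0.52  0.09 -0.91]
0.103 [0.6311 0.0627 0.1029] [-0.49  0.65 -0.26]
0.102 [0.6312 0.0627 0.1019] [ 0.61  1.01 -0.81]
0.101 [0.6313 0.0627 0.1014] [-0.89 -0.18  1.4 ]
0.1 [0.6314 0.0627 0.1003] [-1.    0.79  2.67]
27.0667
```

Nothing touched until 0.1015, which is where the knob should seat on the shaft. It slid fully on, and the spring is now loading. Next I'll press it down to the hard stop.

```bash
python3 - <<'E'
from workcell import bot
import numpy as np,cv2,pickle
x,y=.6312,.0627
z=.1
while z>.0905:
    z-=.001; bot.line_to(np.array((x,y,z)),max_speed=.025); bot.hold(.05)
    f=np.array(bot.current_contact_force()); print(round(z,4),np.round(bot.current_ee_pos(),4),f.round(2),bot.current_opening())
    if f[2]>17: break
bot.hold(.5)
print(np.round(bot.current_ee_pos(),4),bot.current_contact_force(),bot.current_clock())
for n in ("side","wrist","top"):
    c=bot.read_camera(n); pickle.dump(c,open(f"f_{n}.pkl","wb")); p=c["pixels"]
    if n=="side": p=cv2.resize(p[160:240,170:280],None,fx=6,fy=6,interpolation=2)
    cv2.imwrite(f"pics/f_{n}.png",p)
E
```

```text
0.099 [0.6314 0.0627 0.0992] [-0.1   1.13  2.64] 0.1493082299273813
0.098 [0.6314 0.0627 0.0981] [-0.72  0.09  2.69] 0.14726357391874675
0.097 [0.6314 0.0627 0.0972] [-0.68  0.24  5.32] 0.15374994832296884
0.096 [0.6314 0.0627 0.0962] [-0.59 -0.41  4.8 ] 0.14545010991059323
0.095 [0.6314 0.0627 0.0953] [-0.92  0.87  5.89] 0.14718613455536006
0.094 [0.6314 0.0627 0.0945] [-1.38  0.87  6.57] 0.14974873235992853
0.093 [0.6314 0.0627 0.0936] [-2.01  1.45  7.16] 0.15002282631478725
0.092 [0.6315 0.0627 0.0934] [-3.6   0.42 11.11] 0.14874820021809051
0.091 [0.6315 0.0627 0.0933] [-6.15  0.63 15.27] 0.1478883248771099
0.09 [0.6316 0.0627 0.0933] [-7.65  1.75 20.14] 0.15058910324164354
[0.6316 0.0627 0.0933] [-9.43672491  0.81753427 20.32298818] 30.5667
```

View pics/f_side.png

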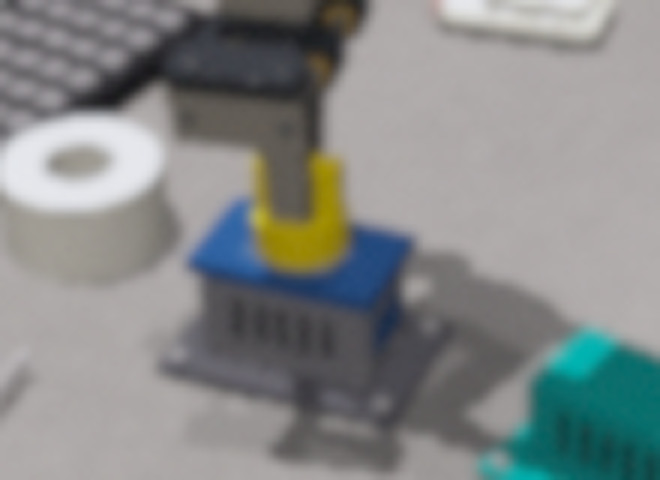

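View pics/f_wrist.png

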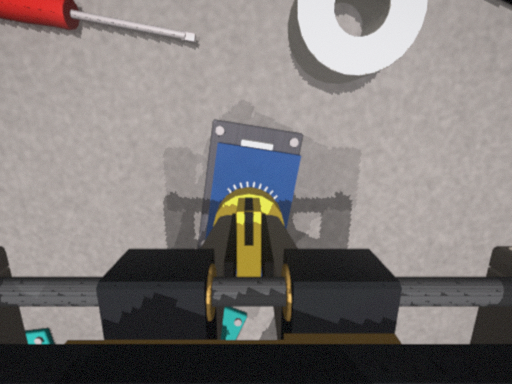

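The side view shows the knob down on the shaft with the cover flat on the unit. In the wrist view the cover's far edge runs from (219,142) to (300,153), parallel to the foot plate. I'll do one numeric check of the cover, then hand in.

```bash
python3 - <<'E'
from workcell import bot
import pickle,numpy as np
from h import *
c=pickle.load(open("f_wrist.pkl","rb"))
a,b=ray(c,219,142,.068)[:2],ray(c,300,153,.068)[:2]
d=a-b;L=np.linalg.norm(d);n=np.array([d[1],-d[0]])/L
print("len",L,"ang",np.rad2deg(np.arctan2(n[1],n[0])),"centre",(a+b)/2-n*.05)
bot.job_done(); print(bot.current_clock(),bot.current_contact_force(),bot.current_ee_pos())
E
```

```text
len 0.05814073238369038 ang 12.825272413254273 centre [0.63311324 0.06101209]
the job is handed in; nothing more can be done
the job is handed in; nothing more can be done
```

I laid the blue cover on the grey unit and released it. Then I pushed the yellow knob onto the D-shaft, pressed it to the hard stop, and handed the job in still holding it at about 31 s on the clock. No verdict was reported.

- **Knob:** I turned it about 33° to match the shaft's flat. It met no resistance until the TCP reached 0.1014 m, where it should be fully on. It then went down to 0.0933 m, which is the full 8 mm of shaft travel. Before hand-in the vertical force held steady at about 20 N, with up to 9 N of sideways force.
- **Cover:** right after release it measured about 1.1 mm off centre and 0.1° off square. A rougher check at the end, from two hand-picked corners partly hidden by the knob, gave about 2.6 mm and 1.2°. The two checks disagree by roughly the error I'd expect from that method, and both are within the limits (4 mm, 5.7°).
- **Shaft angle:** my three readings were 16.5°, 19.9° and 21.1°. I used 20.5°, and the knob went on freely.
- **Other things on the bench:** the arm recorded no unexpected contact, and the screwdriver, label roll and mouse looked undisturbed in the last pictures. I did not measure the bystanders' positions again.

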